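# Push the loaded transport skid home into its corner stop

## Task

Push the tall loaded skid across the trolley deck until it sits fully home in the corner stop: its far edge flush against the long kerb and its left edge flush against the short kerb. It is heavy and tips easily, so push it only low down, on the edges of its plywood base: do not touch the modules strapped on it, do not tip or lift it, and do not disturb the spare red module, the cup or the tin. Finish with the robot clear of everything.

Things in the scene. Friction and masses are not known exactly. Their poses are not given: they have to be found in the camera images.
- skid: Loose loaded skid: plywood base 136 mm (x) by 152 mm (y), upright side faces 4 to 30 mm above the deck; two red modules strapped on its middle, one on the other, 170 mm tall in all; the base sticks out 34 mm beyond them all round. About 1.5 kg, slides at 6 to 14 N. Origin: centre of underside, z up. Its +x edge goes to the long kerb, +y edge to the short kerb.
- skid_corner (a point): The corner of the skid's plywood base between its +x and +y edges (68 mm, 76 mm from the skid's origin, 30 mm up). When home it lies over the inner corner of the corner stop.
- corner_stop: Fixed stop of two steel kerbs 16 mm wide, 26 mm high, turned a little about z. Origin: inner corner of the kerbs' inner faces, at deck height. Long kerb (far side): inner face is its plane x = 0, runs 240 mm from the origin along -y. Short kerb (left side): inner face is its plane y = 0, runs 150 mm along -x, toward the robot.
- spare_module: Bystander: a single loose red module, 68 x 82 x 68 mm, standing on the deck left of the corner stop. Origin: centre of the underside.
- cup: Bystander: loose round light cup of small screws, 63 mm across, 33 mm high, on the deck at the far right, beyond the open end of the long kerb. Origin: centre of the underside.
- tin: Bystander: loose flat green tin, 72 x 94 x 28 mm, on the deck near the robot on the left. Origin: centre of the underside.
- load_low: The lower strapped red module on the skid, 68 mm (x) by 82 mm (y) by 68 mm tall, underside 30 mm above the skid's underside; not to be touched. Origin: centre of its underside.
- load_high: The upper strapped red module, on top of the lower one, same size; not to be touched. Origin: centre of its underside.

How it is judged (in metres and radians):
At the end, for the whole second after the job is handed in: The skid stands upright and at rest in the corner stop: the corner of its base is within 7 mm of the inner corner along each kerb and its edges are parallel to the kerbs within 0.06 rad (about 3 degrees) (x of skid_corner in the frame of corner_stop between -0.007 and 0.006 m and y of skid_corner in the frame of corner_stop between -0.007 and 0.006 m and angle between the x axis of skid and the x axis of corner_stop, either way round below 0.06 rad and angle between skid's own z axis and vertical below 0.03 rad and height (world z) of skid below 0.006 m and linear speed of skid below 0.01 m/s); the robot touches nothing.
It fails at once if the skid is tipped by more than 0.12 rad (angle between skid's own z axis and vertical above 0.12 rad).
It fails at once if the skid is lifted more than 12 mm (height (world z) of skid above 0.012 m).
It fails at once if the robot pushes on the modules strapped on the skid (over 1 N) (contact force between any of the arm, the fingers and load_low above 1 N or contact force between any of the arm, the fingers and load_high above 1 N).
It fails at once if a bystander (spare module, cup or tin) is moved by more than 15 mm (distance of any of spare_module, cup, tin from where it was at the start of the episode above 0.015 m).
It also fails if it takes over 67 s, if anything falls off the work surface, if the arm or the gripper's body presses on something with over 40 N, if the wrist force passes 120 N, or if a joint passes its speed limit or range.

## Robot

A 6-joint arm with a two-finger parallel gripper is mounted at the origin on the work surface; the furniture and walls round the work are solid. World frame = base frame: x ahead of the robot, y to its left, z up, the work surface at z = 0. Lengths are in mm, angles in rad, forces in N, time in s.
With the tool pointing down it reaches from about 325 to 875 mm from the base axis. Payload 4.4 kg.
Tool frame: the origin (TCP) lies on the centre line of the jaws, within the pads' length; the fingertips stand 17 mm ahead of it and the grasp point (between the pads) lies 2 mm behind it; z points along the fingers, y is the direction in which the jaws open and shut (so a half turn about z gives the same grasp; the last joint's range is limited). The gripper opens to 85 mm and grips with 20 to 120 N. Pads are 22 mm wide; open, the fingers measure 114 mm over their backs; the gripper's body (76 mm by 85 mm) begins 54 mm behind the grasp point. The pads swing forward as they close: fully open they stand 13 mm farther back than shut.
Start: joints at [0.968, 0.207, 1.542, -0, 1.393, -0.15], TCP at [251.563, 517.052, 219.882] pointing down, gripper open.
Joint ranges: [-2.73, 2.73], [-0.86, 2.22], [0.23, 2.46], [-1.11, 4.25], [0.08, 2.63], [-2.82, 2.82]. Speed limits (rad/s): [2.79, 2.79, 3.14, 3.14, 3.14, 3.14].

## Interface

Orientations are given as [roll, pitch, yaw] about the fixed x, y, z axes, in that order (R = Rz(yaw) Ry(pitch) Rx(roll)).
In Python, from bench import observe, camera, job gives the robot as it stands.
- The arm moves only by the tool step_arm, never from a script. Its argument "moves" is text: rows parted by semicolons, each of 7 numbers parted by spaces: the shift along the tool's x, y, z in m, then the turn, a rotation vector about the tool's x, y, z in rad, then the closure in counts, from 0 (fully open) to 255 (shut). In form: dx dy dz wx wy wz hand; .... A call has 1 to 8 rows; each row shifts and turns the commanded pose from where the row before left it, along the tool's axes as they then stand; what a row does not reach is not made up. A row lasts 1/10 s, in which the tool goes at most 50 mm and 8.59 degrees, less where a joint would pass 70% of its speed; a pose out of reach is approached as far as the arm can. A call with a gripper value outside its range is refused whole. The fingers move at their own pace and stop on an object; "squeeze" is the grip in N (left out, the last holds). Time passes only in rows, so rows that do not move let the fingers close. It gives the time, the measured TCP pose, the force and the opening at its end, in the units of the state.
- observe(): the state, without advancing time (a new reading comes with each control period).
- camera(name): name is "side" or "top" or "wrist"; returns a dict with "pixels" (420x560x3 uint8, blue, green, red), "range_z" (420x560 float32, mm along the optical axis (not along the pixel's ray), 0 where there is no reading), "camera_matrix" (3x3 intrinsics, pixels), "k1" (the pictures are not rectified: a ray, as slopes to the right and down, at radius r is drawn at 1 + k1 r^2 times it, then the intrinsics apply), "pose" (4x4, takes a point from camera to world coordinates); the wrist camera has in their place "T_tool_cam" (4x4, takes a point from camera to tool coordinates, whose origin is the TCP and whose axes are the flange's). Camera axes: x right, y up, looking along -z (the intrinsics and any distortion apply to the point x, -y, -z); pixel columns grow to the right and rows downward; lengths in mm; the calibration is good to about 2 mm. A picture is of the moment at which its call begins: read the wrist's pose just before it.
- job.finish_job(): hands the job in, once; it reports no verdict.
The state is a dict: "clock": time; "joint_positions": joint angles; "dq": joint speeds; "joint_torque": joint torques, N m; "tool_pos": TCP position; "ee_rot": TCP orientation; "force": force on the tool from outside, world axes, zero at the start; "wrist_torque": the same for the moment, N m; "gripper_width": finger opening in mm.
Only numpy, scipy, OpenCV 4.12 (cv2) and the standard library are available. Lean on these libraries where they do the work, as an engineer would, in place of code of your own. Each camera call takes 0.05 s, during which the arm holds its last target. There are 200 camera calls.

## Working session

There is one attempt and no reset: what is moved stays moved. The work goes in short steps, Python scripts to look and compute and a tool call to move; the robot and the scene stay as the last step left them, time stands still between calls to the robot, and variables do not carry over. Pictures are saved under pics/ and viewed, on a budget of 10 in all, crops included, one or two more only if the job needs it, and the job is handed in when it is done.

Besides the shell and the picture viewer there is one more tool, called after ">>>" as name(argument=value, ...), one argument or row to a line, values as JSON. step_arm: Moves the arm, as the interface text tells. Its arguments: {"type":"object","properties":{"moves":{"type":"string"},"squeeze":{"type":"number"}},"required":["moves"]}

```bash
mkdir -p pics; ls
cat > h.py <<'E'
import numpy as np,cv2
from bench import observe,camera,job
def cloud(c):
    K=c["camera_matrix"];z=c["range_z"];h,w=z.shape
    u,v=np.meshgrid(np.arange(w),np.arange(h))
    xd=(u-K[0][2])/K[0][0];yd=(v-K[1][2])/K[1][1]
    x,y=xd.copy(),yd.copy()
    for _ in range(8):
        f=1+c["k1"]*(x*x+y*y);x=xd/f;y=yd/f
    P=np.stack([x*z,-y*z,-z,np.ones_like(z)],-1)@np.array(c["pose"]).T
    return P[...,:3],z>0
E
python3 - <<'E'
from h import *
o=observe();print(o)
for n in("top","side"):
    c=camera(n);cv2.imwrite(f"pics/{n}0.png",c["pixels"]);P,ok=cloud(c)
    np.savez(f"{n}0.npz",P=P,ok=ok,px=c["pixels"]);print(n,np.round(c["pose"],2),c["k1"])
E
```

```text
pics
{'clock': 0.0, 'joint_positions': array([ 9.67507317e-01,  2.07448659e-01,  1.54297813e+00, -5.78976764e-06,
        1.39348012e+00, -1.50505764e-01]), 'dq': array([-0.00064426, -0.00103746, -0.00030721, -0.00089356, -0.00015419,
       -0.0006514 ]), 'joint_torque': array([ 7.77577316e-05, -3.83033502e+01, -2.91597462e+01, -2.16136937e-04,
        1.03179587e-02, -1.59779023e-05]), 'tool_pos': array([251.10761356, 516.39498422, 218.69804487]), 'ee_rot': array([-3.13930370e+00, -3.41363015e-04,  2.68881004e+00]), 'force': array([-0.49392361, -0.50303125, -0.19901637]), 'wrist_torque': array([ 0.02342065, -0.02420448,  0.03798932]), 'gripper_width': 85.42182437404148}
top [[ 2.00000e-02  9.90000e-01 -1.20000e-01  3.72090e+02]
 [-1.00000e+00  2.00000e-02 -1.00000e-02  1.32940e+02]
 [-1.00000e-02  1.20000e-01  9.90000e-01  1.18501e+03]
 [ 0.00000e+00  0.00000e+00  0.00000e+00  1.00000e+00]] -0.08035253432776089
side [[ 9.7000e-01  1.5000e-01 -2.0000e-01  2.4685e+02]
 [-2.5000e-01  5.6000e-01 -7.9000e-01 -9.5090e+02]
 [-1.0000e-02  8.2000e-01  5.8000e-01  8.9912e+02]
 [ 0.0000e+00  0.0000e+00  0.0000e+00  1.0000e+00]] -0.13475106974086307
```

View pics/top0.png

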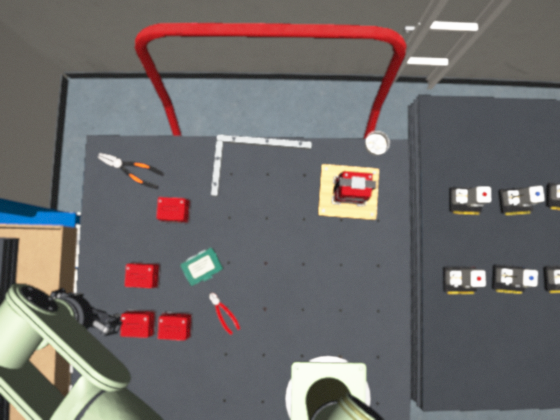

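View pics/side0.png

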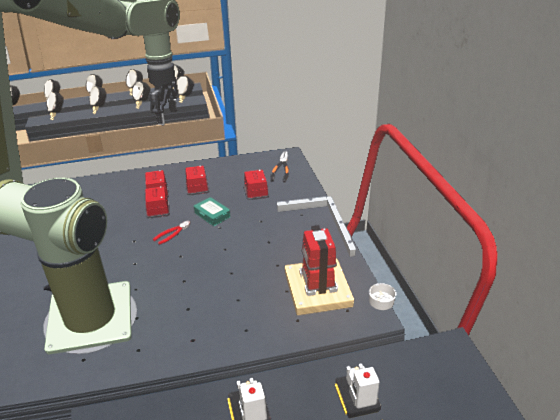

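The top view shows the skid at about (349,192), the stop's corner at (220,140), the cup at (377,142), the tin at (202,266) and the spare module at (172,209). Next I'll fit the geometry.

```bash
cat >> h.py <<'E'
def fit(P,m):
    k=cv2.connectedComponentsWithStats(m.astype(np.uint8))
    i=1+np.argmax(k[2][1:,4]);q=P[k[1]==i]
    return q,cv2.minAreaRect(q[:,:2].astype(np.float32))
def look():
    c=camera("top");P,ok=cloud(c);b=c["pixels"];return P,ok,b
def skid(P,ok,b):
    hsv=cv2.cvtColor(b,cv2.COLOR_BGR2HSV)
    m=ok&(P[...,2]>18)&(P[...,2]<45)&(hsv[...,0]>10)&(hsv[...,0]<30)&(hsv[...,1]>50)&(P[...,0]>300)&(P[...,1]<420)
    return fit(P,m)
E
python3 - <<'E'
from h import *
np.set_printoptions(suppress=True,precision=1)
d=np.load("top0.npz");P,ok,b=d["P"],d["ok"],d["px"]
deck=P[300:330,260:290,2];print("deck z",np.median(deck), np.median(P[160:180,250:300,2]))
q,r=skid(P,ok,b);print("skid",len(q),np.median(q[:,2]),r,cv2.boxPoints(r))
x,y,z=P[...,0],P[...,1],P[...,2]
m=ok&(z>15)&(z<40)&(b.min(-1)>120)
uu,vv=np.meshgrid(np.arange(560),np.arange(420))
L=m&(vv>130)&(vv<152)&(uu>212)&(uu<318);S=m&(vv>130)&(vv<200)&(uu>205)&(uu<226)
for n,M in(("long",L&(uu>228)),("short",S&(vv>152))):
    q,r=fit(P,M);print(n,len(q),np.median(q[:,2]),r);print(cv2.boxPoints(r))
for n,(u,v) in dict(spare=(172,209),cup=(377,142),tin=(202,266)).items():
    w=P[v-25:v+25,u-28:u+28].reshape(-1,3);
    lo=12
    w=w[w[:,2]>lo]; print(n,len(w),w.min(0),w.max(0),np.median(w,0))
hl=ok&(z>130)&(z<210)&(uu>325)&(uu<378)&(vv>165)&(vv<215);q,r=fit(P,hl);print("load",np.median(q[:,2]),r)
E
```

```text
deck z -2.247207007417728 -2.5682111883503467
skid 1661 28.770961391454648 ((542.626220703125, -46.90435791015625), (153.23948669433594, 137.3173828125), 86.46578979492188) [[ 469.4 -119.1]
 [ 606.4 -127.6]
 [ 615.9   25.3]
 [ 478.8   33.8]]
long 519 24.308434459080445 ((675.1401977539062, 164.57618713378906), (222.24615478515625, 17.73296356201172), 86.21670532226562)
[[659.   54.3]
 [676.7  53.1]
 [691.3 274.9]
 [673.6 276. ]]
short 275 24.418664670534326 ((584.4935913085938, 307.6663818359375), (16.9829158782959, 116.36296844482422), 86.42781829833984)
[[525.9 302.8]
 [642.  295.6]
 [643.1 312.5]
 [527.  319.8]]
spare 824 [372.1 132.9  12. ] [ 554.9  500.6 1185. ] [480.4 408.5  63.3]
cup 201 [ 372.1 -153.1   12.2] [ 707.9  132.9 1185. ] [ 677.5 -126.    22.5]
tin 902 [289.  132.9  12. ] [ 385.9  390.2 1185. ] [338.1 336.   27.2]
load 162.1784343170532 ((540.7135009765625, -46.88983917236328), (87.97299194335938, 61.617088317871094), 86.48953247070312)
```

```bash
cat >> h.py <<'E'
from scipy.spatial.transform import Rotation as R,Slerp
YS=-0.0645; C0=np.array([674.7,293.5])
ex=np.array([np.cos(YS),np.sin(YS)]);ey=np.array([-ex[1],ex[0]])
def rot(yaw,tilt): return R.from_euler("xyz",[np.pi,0,yaw])*R.from_rotvec([0,tilt,0])
def stop(p): d=np.asarray(p)[:2]-C0;return d@ex,d@ey
def world(x,y): return C0+x*ex+y*ey
def rows(wps,step=35,ang=.12,hand=0):
    """wps: list of (x,y,z,yaw,tilt)"""
    o=observe();p=np.array(o["tool_pos"]);r=R.from_euler("xyz",o["ee_rot"]);out=[]
    for w in wps:
        P1=np.array(w[:3]);R1=rot(*w[3:]);D=(r.inv()*R1).as_rotvec();d=P1-p
        n=max(1,int(np.ceil(max(np.linalg.norm(d)/step,np.linalg.norm(D)/ang))))
        p0,r0=p,r
        for i in range(1,n+1):
            t=p0+d*i/n;rt=r0*R.from_rotvec(D*i/n)
            s=np.round(r.inv().apply(t-p)/1000,3);a=np.round((r.inv()*rt).as_rotvec(),3)
            p=p+r.apply(s*1000);r=r*R.from_rotvec(a)
            out.append(" ".join(f"{v:g}" for v in [*s,*a,hand]))
    for i in range(0,len(out),8): print("; ".join(out[i:i+8]))
    print(len(out),"end",np.round(p,1))
E
python3 - <<'E'
from h import *
np.set_printoptions(suppress=True,precision=1)
P=np.load("top0.npz")["P"];print("side table z",P[150,430],P[170,395],P[170,410]);
print(stop([615.9,25.3]),stop([542.6,-46.9]))
a=world(-109.7,-424-60)
print(a)
rows([(400,60,240,1.9,0),(440,-170,240,1.506,0),(*a,200,1.506,0),(*a,80,1.506,.26)])
E
```

```text
side table z [ 666.2 -277.6   -1.4] [ 608.6 -179.9   -5.3] [ 627.1 -247.7  -93.1]
(np.float64(-41.39082317793904), np.float64(-271.43227471443515)) (np.float64(-109.88473117508487), np.float64(-348.20671425832575))
[ 534.  -182.4]
-0.024 -0.025 -0.001 -0 0 0.056 0; -0.025 -0.023 -0.002 -0 0 0.057 0; -0.026 -0.022 -0.001 -0 0 0.056 0; -0.028 -0.02 -0.002 -0.001 0 0.056 0; -0.029 -0.019 -0.001 0 0 0.057 0; -0.03 -0.017 -0.002 0 0 0.056 0; -0.03 -0.015 -0.001 0 0 0.056 0; -0.032 -0.014 -0.002 -0 0 0.057 0
-0.032 -0.012 -0.001 -0 0 0.056 0; -0.033 -0.01 -0.002 -0 0 0.056 0; -0.033 -0.008 -0.001 -0.001 0 0.057 0; -0.034 -0.006 -0.002 0 0 0.056 0; -0.034 -0.005 -0.001 0 0 0.056 0; -0.034 -0.002 -0.002 0 0 0.057 0; -0.033 -0.005 0 0 0 0.056 0; -0.033 -0.004 0 0 0 0.057 0
-0.033 -0.001 0 0 0 0.056 0; -0.034 0 0 0 0 0.056 0; -0.033 0.003 0 0 0 0.056 0; -0.033 0.004 0 0 0 0.057 0; -0.033 0.006 0 0 0 0.056 0; -0.002 0.031 0.013 0 0 -0 0; -0.002 0.032 0.014 0 0 -0 0; -0.002 0.031 0.013 0 0 -0 0
-0 0 0.03 0 0.065 -0 0; -0.002 0 0.03 0 0.065 -0 0; -0.004 0 0.03 0 0.065 -0 0; -0.006 0 0.029 0 0.065 -0 0
28 end [ 533.6 -182.7   80.4]
```

>>> step_arm(
  moves="-0.024 -0.025 -0.001 0 0 0.056 0; -0.025 -0.023 -0.002 0 0 0.057 0; -0.026 -0.022 -0.001 0 0 0.056 0; -0.028 -0.02 -0.002 0 0 0.056 0; -0.029 -0.019 -0.001 0 0 0.057 0; -0.03 -0.017 -0.002 0 0 0.056 0; -0.03 -0.015 -0.001 0 0 0.056 0; -0.032 -0.014 -0.002 0 0 0.057 0",
)

```text
clock: 0.9
tool_pos: [336.5, 254.5, 231.4]
ee_rot: [-3.141, -0.0, 2.236]
force: [1.3, -0.4, 0.2]
gripper_width: 85.3
```

>>> step_arm(
  moves="-0.032 -0.012 -0.001 0 0 0.056 0; -0.033 -0.01 -0.002 0 0 0.056 0; -0.033 -0.008 -0.001 0 0 0.057 0; -0.034 -0.006 -0.002 0 0 0.056 0; -0.034 -0.005 -0.001 0 0 0.056 0; -0.034 -0.002 -0.002 0 0 0.057 0; -0.033 -0.005 0 0 0 0.056 0; -0.033 -0.004 0 0 0 0.057 0",
)

```text
clock: 1.7
tool_pos: [411.3, -6.6, 240.6]
ee_rot: [-3.141, -0.0, 1.784]
force: [0.9, -0.6, 1.2]
gripper_width: 85.5
```

>>> step_arm(
  moves="-0.033 -0.001 0 0 0 0.056 0; -0.034 0 0 0 0 0.056 0; -0.033 0.003 0 0 0 0.056 0; -0.033 0.004 0 0 0 0.057 0; -0.033 0.006 0 0 0 0.056 0; -0.002 0.031 0.013 0 0 0 0; -0.002 0.032 0.014 0 0 0 0; -0.002 0.031 0.013 0 0 0 0",
)

```text
clock: 2.5
tool_pos: [534.6, -182.3, 199.8]
ee_rot: [-3.141, -0.0, 1.505]
force: [-0.4, -0.5, -0.1]
gripper_width: 85.5
```

>>> step_arm(
  moves="0 0 0.03 0 0.065 0 0; -0.002 0 0.03 0 0.065 0 0; -0.004 0 0.03 0 0.065 0 0; -0.006 0 0.029 0 0.065 0 0; -0.006 0 0.02 0 0 0 0; -0.006 0 0.02 0 0 0 0; -0.003 0 0.012 0 0 0 0; 0 0 0 0 0 0 0",
)

```text
clock: 3.3
tool_pos: [532.1, -181.9, 24.6]
ee_rot: [-3.137, -0.263, 1.505]
force: [0.4, 0.5, -0.2]
gripper_width: 85.6
```

Run:
```python
from h import *
np.set_printoptions(suppress=True,precision=1)
o=observe();print(o["tool_pos"],o["force"])
w=camera("wrist");c=camera("side");cv2.imwrite("pics/side1.png",np.hstack([w["pixels"][::1,::1],c["pixels"]]) if 0 else cv2.resize(c["pixels"][200:340,230:440],None,fx=3.6,fy=3.6))
a,b=[np.array(w["T_tool_cam"])][0],0
M=np.eye(4);M[:3,:3]=R.from_euler("xyz",o["ee_rot"]).as_matrix();M[:3,3]=o["tool_pos"]
w["pose"]=M@a;P,ok=cloud(w)
# points in tool frame: fingers
T=(P-M[:3,3])@M[:3,:3]
f=ok&(abs(T[...,1])<60)&(abs(T[...,1])>38)&(abs(T[...,0])<13)&(P[...,2]>3)
print(f.sum(),T[f].min(0),T[f].max(0),P[f].min(0))
```

```text
[ 532.1 -181.9   24.6] [ 0.4  0.5 -0.2]
16209 [ -12.7  -60.  -106.3] [ 13.   60.  -23.1] [ 470.6 -218.1   44.9]
```

View pics/side1.png

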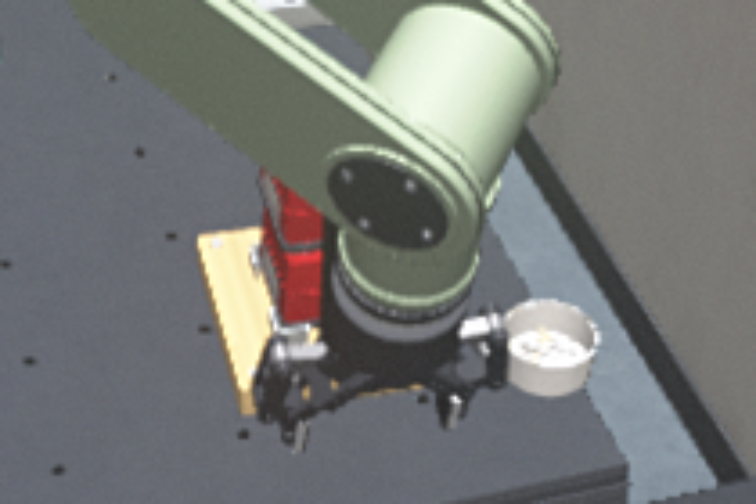

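Crop: fingers are down beside the skid's right edge (tips at ≈(295,440) and (455,415)), with the cup clear at (552,345). I'll start the push toward the short kerb.

>>> step_arm(
  moves="0.0145 0 0.0039 0 0 0 0; 0.0145 0 0.0039 0 0 0 0; 0.0058 0 0.0016 0 0 0 0; 0.0058 0 0.0016 0 0 0 0; 0.0058 0 0.0016 0 0 0 0; 0.0058 0 0.0016 0 0 0 0",
)

```text
clock: 4.0
tool_pos: [537.6, -128.7, 26.7]
ee_rot: [3.141, -0.26, 1.506]
force: [-0.4, 0.5, -0.7]
gripper_width: 85.3
```

>>> step_arm(
  moves="0.0058 0 0.0016 0 0 0 0; 0.0058 0 0.0016 0 0 0 0; 0.0058 0 0.0016 0 0 0 0; 0.0058 0 0.0016 0 0 0 0",
)

```text
clock: 4.4
tool_pos: [539.0, -104.8, 26.3]
ee_rot: [-3.142, -0.26, 1.506]
force: [0.5, -0.2, 0.1]
gripper_width: 85.4
```

```bash
cat > s.py <<'E'
from h import *
o=observe();q,r=skid(*look());b=cv2.boxPoints(r)
print("tcp",np.round(o["tool_pos"],1),"stop",np.round(stop(o["tool_pos"]),1),"F",np.round(o["force"],1))
print(len(q),np.round(r[0],1),np.round(r[1],1),"ang",round(r[2],2),"stop",[np.round(stop(k),1).tolist() for k in b])
E
python3 s.py
```

```text
tcp [ 539.  -104.8   26.3] stop [-109.8 -406.2] F [ 0.5 -0.2  0.1]
1619 [542.4 -46.9] [153.4 137.1] ang 86.6 stop [[-178.3, -425.2], [-41.2, -424.5], [-42.0, -271.1], [-179.1, -271.8]]
```

No contact where there should be some, so I'll look before moving on.

Run:
```python
from h import *
w=camera("wrist");c=camera("side")
a=cv2.resize(c["pixels"][220:340,260:420],(560,420));cv2.imwrite("pics/two.png",cv2.resize(np.vstack([a,w["pixels"]]),(400,600)))
```

```text
(no output)
```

View pics/two.png

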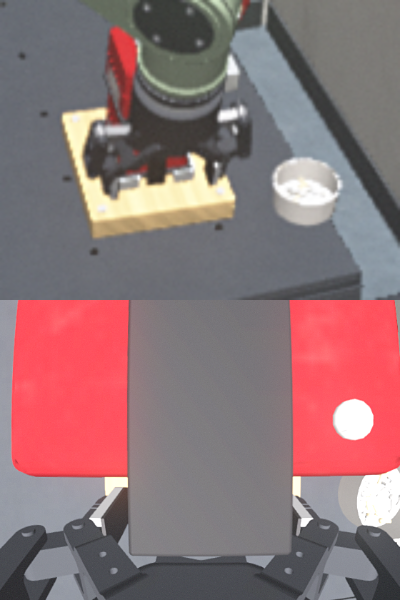

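The fingertips are above the plywood (tips at ≈(130,185) and (180,172) in the side crop), so the open tips sit farther back than I assumed. I'll back off and descend until they touch the deck.

>>> step_arm(
  moves="-0.0193 0 -0.0052 0 0 0 0; -0.0193 0 -0.0052 0 0 0 0; -0.0193 0 -0.0052 0 0 0 0; -0.0193 0 -0.0052 0 0 0 0; -0.0021 0 0.0077 0 0 0 0; -0.0021 0 0.0077 0 0 0 0; 0 0 0 0 0 0 0",
)

```text
clock: 5.25
tool_pos: [532.1, -183.4, 8.6]
ee_rot: [-3.138, -0.263, 1.505]
force: [0.9, 0.7, -0.3]
gripper_width: 85.5
```

>>> step_arm(
  moves="-0.0008 0 0.0029 0 0 0 0; 0 0 0 0 0 0 0",
)

```text
clock: 5.45
tool_pos: [533.4, -184.1, 7.0]
ee_rot: [-3.14, -0.261, 1.507]
force: [-0.2, 0.3, -0.1]
gripper_width: 85.7
```

Run:
```python
from h import *
o=observe();print(o["tool_pos"],o["force"])
c=camera("side")
cv2.imwrite("pics/s3.png",cv2.resize(c["pixels"][240:340,270:410],(770,550)))
```

```text
[ 533.40540107 -184.06587768    7.02043959] [-0.18178647  0.28776471 -0.07186406]
```

View pics/s3.png

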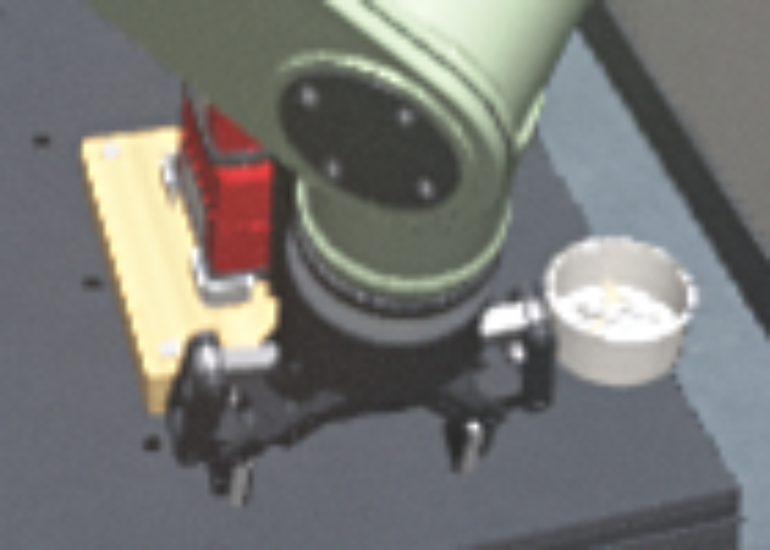

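>>> step_arm(
  moves="-0.0008 0 0.0029 0 0 0 0; 0 0 0 0 0 0 0",
)

```text
clock: 5.7
tool_pos: [533.7, -184.9, 4.4]
ee_rot: [-3.141, -0.26, 1.506]
force: [0.1, 1.3, -0.1]
gripper_width: 85.1
```

>>> step_arm(
  moves="-0.0005 0 0.0019 0 0 0 0; 0 0 0 0 0 0 0",
)

```text
clock: 5.9
tool_pos: [533.7, -185.1, 2.4]
ee_rot: [-3.141, -0.26, 1.506]
force: [0.2, -0.9, -0.1]
gripper_width: 85.5
```

>>> step_arm(
  moves="-0.0005 0 0.0019 0 0 0 0; 0 0 0 0 0 0 0",
)

```text
clock: 6.1
tool_pos: [533.6, -185.1, 0.4]
ee_rot: [-3.141, -0.26, 1.506]
force: [-0.5, 0.5, -0.8]
gripper_width: 85.7
```

>>> step_arm(
  moves="0.0145 0 0.0039 0 0 0 0; 0.0145 0 0.0039 0 0 0 0; 0.0058 0 0.0016 0 0 0 0; 0.0058 0 0.0016 0 0 0 0; 0.0058 0 0.0016 0 0 0 0; 0.0058 0 0.0016 0 0 0 0; 0.0058 0 0.0016 0 0 0 0",
)

```text
clock: 6.8
tool_pos: [537.8, -125.3, 0.3]
ee_rot: [3.141, -0.259, 1.506]
force: [-1.5, -10.4, 1.6]
gripper_width: 85.5
```

```bash
python3 s.py
```

```text
tcp [ 5.378e+02 -1.253e+02  3.000e-01] stop [-109.6 -426.7] F [ -1.5 -10.4   1.6]
1668 [542.8 -47.6] [155.2 137.7] ang 86.46 stop [[-178.3, -426.7], [-40.6, -426.3], [-41.1, -271.1], [-178.7, -271.5]]
```

Contact at about 10 N. I'll continue the push.

>>> step_arm(
  moves="0.0077 0 0.0021 0 0 0 0; 0.0077 0 0.0021 0 0 0 0; 0.0077 0 0.0021 0 0 0 0; 0.0077 0 0.0021 0 0 0 0; 0.0077 0 0.0021 0 0 0 0; 0.0077 0 0.0021 0 0 0 0; 0.0077 0 0.0021 0 0 0 0; 0.0077 0 0.0021 0 0 0 0",
)

```text
clock: 7.65
tool_pos: [543.1, -64.2, 0.4]
ee_rot: [3.138, -0.255, 1.506]
force: [-0.3, -7.6, 1.3]
gripper_width: 85.4
```

```bash
python3 s.py
```

```text
tcp [ 5.431e+02 -6.420e+01  4.000e-01] stop [-108.3 -365.4] F [-0.3 -7.6  1.3]
1743 [547.9  14.2] [153.7 136.6] ang 86.25 stop [[-177.0, -363.7], [-40.3, -363.8], [-40.2, -210.1], [-176.8, -210.0]]
```

>>> step_arm(
  moves="0.0077 0 0.0021 0 0 0 0; 0.0077 0 0.0021 0 0 0 0; 0.0077 0 0.0021 0 0 0 0; 0.0077 0 0.0021 0 0 0 0; 0.0077 0 0.0021 0 0 0 0; 0.0077 0 0.0021 0 0 0 0; 0.0077 0 0.0021 0 0 0 0; 0.0077 0 0.0021 0 0 0 0",
)

```text
clock: 8.5
tool_pos: [547.5, -0.4, 0.2]
ee_rot: [3.138, -0.256, 1.506]
force: [-0.8, -8.8, 2.5]
gripper_width: 85.3
```

>>> step_arm(
  moves="0.0077 0 0.0021 0 0 0 0; 0.0077 0 0.0021 0 0 0 0; 0.0077 0 0.0021 0 0 0 0; 0.0077 0 0.0021 0 0 0 0; 0.0077 0 0.0021 0 0 0 0; 0.0077 0 0.0021 0 0 0 0; 0.0077 0 0.0021 0 0 0 0; 0.0077 0 0.0021 0 0 0 0",
)

```text
clock: 9.3
tool_pos: [552.1, 63.3, 0.1]
ee_rot: [3.138, -0.256, 1.506]
force: [-0.6, -10.0, 4.9]
gripper_width: 85.6
```

```bash
python3 s.py
```

```text
tcp [5.521e+02 6.330e+01 1.000e-01] stop [-107.5 -237.7] F [ -0.6 -10.    4.9]
1767 [557.  141.5] [154.3 137. ] ang 86.1 stop [[-176.4, -236.2], [-39.4, -236.7], [-38.8, -82.4], [-175.9, -81.9]]
```

>>> step_arm(
  moves="0.0077 0 0.0021 0 0 0 0; 0.0077 0 0.0021 0 0 0 0; 0.0077 0 0.0021 0 0 0 0; 0.0077 0 0.0021 0 0 0 0; 0.0077 0 0.0021 0 0 0 0; 0.0077 0 0.0021 0 0 0 0; 0.0077 0 0.0021 0 0 0 0; 0.0077 0 0.0021 0 0 0 0",
)

```text
clock: 10.15
tool_pos: [556.4, 127.0, -0.1]
ee_rot: [3.137, -0.256, 1.506]
force: [-1.0, -11.1, 6.5]
gripper_width: 85.4
```

>>> step_arm(
  moves="0.0058 0 0.0016 0 0 0 0; 0.0039 0 0.001 0 0 0 0; 0.0019 0 0.0005 0 0 0 0; 0 0 0 0 0 0 0",
)

```text
clock: 10.55
tool_pos: [557.1, 139.5, -0.1]
ee_rot: [3.137, -0.257, 1.506]
force: [0.3, -8.3, 5.4]
gripper_width: 85.4
```

```bash
python3 s.py
```

```text
tcp [ 5.571e+02  1.395e+02 -1.000e-01] stop [-107.4 -161.3] F [ 0.3 -8.3  5.4]
1734 [562.  216.9] [156.5 137.1] ang 85.84 stop [[-176.7, -161.3], [-39.6, -162.4], [-38.3, -6.0], [-175.4, -4.9]]
```

>>> step_arm(
  moves="0.0019 0 0.0004 0 0 0 0; 0.0019 0 0.0004 0 0 0 0; 0 0 0 0 0 0 0",
)

```text
clock: 10.9
tool_pos: [557.3, 143.2, -0.1]
ee_rot: [3.138, -0.257, 1.506]
force: [-0.3, -8.6, 5.2]
gripper_width: 85.1
```

>>> step_arm(
  moves="0.0019 0 0.0004 0 0 0 0; 0 0 0 0 0 0 0",
)

```text
clock: 11.1
tool_pos: [557.3, 145.1, -0.0]
ee_rot: [3.138, -0.257, 1.506]
force: [0.9, -8.2, 4.5]
gripper_width: 85.8
```

>>> step_arm(
  moves="0.0019 0 0.0004 0 0 0 0; 0 0 0 0 0 0 0",
)

```text
clock: 11.3
tool_pos: [557.4, 145.8, -0.0]
ee_rot: [3.138, -0.255, 1.507]
force: [-1.1, -14.1, 6.9]
gripper_width: 85.4
```

>>> step_arm(
  moves="0.0019 0 0.0004 0 0 0 0; 0 0 0 0 0 0 0",
)

```text
clock: 11.5
tool_pos: [557.5, 145.9, -0.1]
ee_rot: [3.138, -0.252, 1.507]
force: [-2.6, -20.1, 7.5]
gripper_width: 85.6
```

```bash
python3 s.py;python3 - <<'E'
from h import *
# retreat 60 mm back, then up, over to -x side
o=observe();p=o["tool_pos"]
b=world(-107,-245);a=world(-250,-245);c=world(-250,-76)
rows([(*b,4,1.506,.26),(*b,60,1.506,.26),(*a,120,1.506,0),(*c,120,3.077,0),(*c,60,3.077,-.26)],step=35)
print(c)
E
```

```text
tcp [ 5.575e+02  1.459e+02 -1.000e-01] stop [-107.5 -154.9] F [ -2.6 -20.1   7.5]
1708 [562.6 224.2] [155.5 137. ] ang 86.14 stop [[-176.2, -154.0], [-39.2, -154.4], [-38.7, 1.1], [-175.7, 1.5]]
-0.029 0 -0.009 0.001 0.003 0 0; -0.028 0 -0.009 0.001 0.002 0.001 0; -0.029 0 -0.009 0.002 0.003 0 0; 0.007 0 -0.027 -0 -0 0 0; 0.007 0 -0.027 -0 -0 0 0; 0.003 -0.029 -0.012 -0 -0.052 0 0; 0.003 -0.028 -0.011 -0 -0.052 0 0; 0.002 -0.029 -0.012 -0 -0.052 0 0
0.001 -0.028 -0.012 -0 -0.052 0 0; 0.001 -0.029 -0.012 -0 -0.052 0 0; 0.012 0 0 -0 -0 -0.112 0; 0.012 0.001 0 -0 -0 -0.112 0; 0.012 0.003 0 -0 -0 -0.113 0; 0.011 0.004 0 -0 -0 -0.112 0; 0.011 0.005 0 -0 -0 -0.112 0; 0.01 0.007 0 -0 -0 -0.112 0
0.009 0.007 0 -0 -0 -0.112 0; 0.009 0.009 0 -0 -0 -0.113 0; 0.007 0.009 0 -0 -0 -0.112 0; 0.007 0.011 0 -0 -0 -0.112 0; 0.005 0.01 0 -0 -0 -0.112 0; 0.004 0.012 0 0 -0 -0.112 0; 0.003 0.011 0 0 -0 -0.113 0; 0.001 0.012 0 0 -0 -0.112 0
-0 0 0.02 0 -0.087 0 0; 0.002 0 0.02 0 -0.087 0 0; 0.003 0 0.02 0 -0.086 0 0
27 end [420.3 233.4  59.9]
[420.3212492  233.77185635]
```

Skid is seated against the short kerb (force up to 20 N). Now to the near side.

>>> step_arm(
  moves="-0.029 0 -0.009 0 0 0 0; -0.028 0 -0.009 0 0 0 0; -0.029 0 -0.009 0 0 0 0; 0.007 0 -0.027 0 0 0 0; 0.007 0 -0.027 0 0 0 0; 0.003 -0.029 -0.012 0 -0.052 0 0; 0.003 -0.028 -0.011 0 -0.052 0 0; 0.002 -0.029 -0.012 0 -0.052 0 0",
)

```text
clock: 12.35
tool_pos: [462.9, 67.4, 95.3]
ee_rot: [-3.141, -0.103, 1.504]
force: [0.1, 0.5, -0.3]
gripper_width: 85.2
```

>>> step_arm(
  moves="0.001 -0.028 -0.012 0 -0.052 0 0; 0.001 -0.029 -0.012 0 -0.052 0 0; 0.012 0 0 0 0 -0.112 0; 0.012 0.001 0 0 0 -0.112 0; 0.012 0.003 0 0 0 -0.113 0; 0.011 0.004 0 0 0 -0.112 0; 0.011 0.005 0 0 0 -0.112 0; 0.01 0.007 0 0 0 -0.112 0",
)

```text
clock: 13.15
tool_pos: [411.6, 144.2, 118.8]
ee_rot: [-3.141, -0.001, 2.183]
force: [-0.3, 0.3, 0.1]
gripper_width: 85.5
```

>>> step_arm(
  moves="0.009 0.007 0 0 0 -0.112 0; 0.009 0.009 0 0 0 -0.113 0; 0.007 0.009 0 0 0 -0.112 0; 0.007 0.011 0 0 0 -0.112 0; 0.005 0.01 0 0 0 -0.112 0; 0.004 0.012 0 0 0 -0.112 0; 0.003 0.011 0 0 0 -0.113 0; 0.001 0.012 0 0 0 -0.112 0",
)

```text
clock: 13.95
tool_pos: [417.5, 239.6, 118.7]
ee_rot: [3.141, -0.002, 3.081]
force: [-0.1, 0.7, 0.4]
gripper_width: 85.9
```

```bash
python3 s.py;python3 - <<'E'
from h import *
print(observe()["ee_rot"])
c=world(-225,-77)
rows([(*c,60,3.077,-.26),(*c,1.5,3.077,-.26)],step=30)
E
```

```text
tcp [417.5 239.6 118.7] stop [-253.2  -70.3] F [-0.1  0.7  0.4]
1408 [562.6 225.5] [153.8 136.9] ang 85.94 stop [[-176.4, -151.5], [-39.6, -152.4], [-38.6, 1.4], [-175.5, 2.3]]
[ 3.13949854e+00 -8.90468307e-04  3.08454431e+00]
-0.009 -0.003 0.02 0.001 -0.087 0.002 0; -0.008 -0.003 0.02 0.001 -0.087 0.003 0; -0.006 -0.002 0.021 0.001 -0.087 0.002 0; 0.008 -0 0.028 0 0 0 0; 0.007 -0 0.028 0 0 0 0
5 end [445.5 231.5   2. ]
```

>>> step_arm(
  moves="-0.009 -0.003 0.02 0 -0.087 0 0; -0.008 -0.003 0.02 0 -0.087 0 0; -0.006 -0.003 0.021 0 -0.087 0 0; 0.008 0 0.028 0 0 0 0; 0.007 0 0.028 0 0 0 0; 0 0 0 0 0 0 0",
)

```text
clock: 14.6
tool_pos: [441.3, 226.2, -2.1]
ee_rot: [-3.138, 0.251, 3.076]
force: [-1.7, -0.5, -0.6]
gripper_width: 85.4
```

>>> step_arm(
  moves="-0.0077 0 0.0021 0 0 0 0; -0.0077 0 0.0021 0 0 0 0; -0.0077 0 0.0021 0 0 0 0; -0.0077 0 0.0021 0 0 0 0; -0.0077 0 0.002 0 0 0 0; -0.0058 0 0.0015 0 0 0 0; -0.0058 0 0.0015 0 0 0 0; 0 0 0 0 0 0 0",
)

```text
clock: 15.4
tool_pos: [495.5, 224.8, 2.0]
ee_rot: [-3.14, 0.256, 3.076]
force: [-10.2, 1.1, 13.7]
gripper_width: 85.3
```

```bash
python3 s.py;python3 -c "
from h import *
print(observe()['ee_rot'])"
```

```text
tcp [495.5 224.8   2. ] stop [-174.4  -80.1] F [-10.2   1.1  13.7]
1598 [564.1 225.1] [153.5 138.3] ang 86.12 stop [[-175.3, -151.9], [-37.0, -152.4], [-36.5, 1.2], [-174.8, 1.6]]
[-3.14046983  0.25634351  3.07656719]
```

>>> step_arm(
  moves="-0.0005 0 -0.0019 0 0 0 0; 0 0 0 0 0 0 0",
)

```text
clock: 15.65
tool_pos: [495.9, 224.6, 3.4]
ee_rot: [-3.141, 0.258, 3.077]
force: [-5.6, 1.5, 3.7]
gripper_width: 85.0
```

>>> step_arm(
  moves="-0.0058 0 0.0014 0 0 0 0; -0.0058 0 0.0015 0 0 0 0; 0 0 0 0 0 0 0",
)

```text
clock: 15.95
tool_pos: [507.6, 223.7, 3.4]
ee_rot: [-3.14, 0.257, 3.077]
force: [-5.8, 0.4, 3.7]
gripper_width: 85.4
```

```bash
python3 s.py
```

```text
tcp [507.6 223.7   3.4] stop [-162.3  -80.4] F [-5.8  0.4  3.7]
1538 [576.5 224.1] [153.4 136.4] ang 86.31 stop [[-161.7, -152.3], [-25.3, -152.3], [-25.3, 1.2], [-161.7, 1.2]]
```

Good; 25 mm remain.

>>> step_arm(
  moves="-0.0058 0 0.0015 0 0 0 0; -0.0058 0 0.0015 0 0 0 0; -0.0058 0 0.0015 0 0 0 0; -0.0019 0 0.0005 0 0 0 0; 0 0 0 0 0 0 0",
)

```text
clock: 16.5
tool_pos: [526.7, 222.4, 3.2]
ee_rot: [-3.14, 0.255, 3.077]
force: [-9.6, 0.1, 6.1]
gripper_width: 85.3
```

>>> step_arm(
  moves="-0.0019 0 0.0005 0 0 0 0; -0.0019 0 0.0005 0 0 0 0; 0 0 0 0 0 0 0",
)

```text
clock: 16.8
tool_pos: [530.0, 222.2, 3.2]
ee_rot: [-3.14, 0.254, 3.077]
force: [-10.2, 1.1, 8.0]
gripper_width: 85.5
```

>>> step_arm(
  moves="-0.0019 0 0.0005 0 0 0 0; 0 0 0 0 0 0 0",
)

```text
clock: 17.0
tool_pos: [531.9, 222.1, 3.2]
ee_rot: [-3.14, 0.254, 3.077]
force: [-11.5, 0.3, 7.9]
gripper_width: 85.2
```

```bash
python3 s.py
```

```text
tcp [531.9 222.1   3.2] stop [-137.9  -80.5] F [-11.5   0.3   7.9]
1452 [601.8 222.2] [152.8 139.6] ang 86.19 stop [[-138.1, -152.1], [1.5, -152.4], [1.8, 0.4], [-137.8, 0.7]]
```

>>> step_arm(
  moves="-0.0019 0 0.0004 0 0 0 0; 0 0 0 0 0 0 0",
)

```text
clock: 17.25
tool_pos: [533.8, 221.9, 3.2]
ee_rot: [-3.14, 0.254, 3.077]
force: [-10.0, 1.3, 7.0]
gripper_width: 85.2
```

>>> step_arm(
  moves="-0.0019 0 0.0004 0 0 0 0; 0 0 0 0 0 0 0",
)

```text
clock: 17.45
tool_pos: [534.1, 221.9, 3.1]
ee_rot: [-3.139, 0.251, 3.077]
force: [-16.1, 1.2, 12.3]
gripper_width: 85.5
```

>>> step_arm(
  moves="-0.0019 0 0.0004 0 0 0 0; 0 0 0 0 0 0 0",
)

```text
clock: 17.65
tool_pos: [534.1, 221.8, 2.9]
ee_rot: [-3.138, 0.247, 3.077]
force: [-22.2, 1.7, 18.8]
gripper_width: 85.3
```

>>> step_arm(
  moves="0.01 0 -0.003 0 0 0 0; 0.029 0 -0.008 0 0 0 0; 0.029 0 -0.008 0 0 0 0; 0.02 0 -0.03 0 0 0 0; 0.02 0 -0.03 0 0 0 0; 0.015 0 -0.035 0 0 0 0; 0 0 0 0 0 0 0",
)

```text
clock: 18.35
tool_pos: [394.3, 233.1, 86.9]
ee_rot: [3.138, 0.268, 3.078]
force: [0.5, -0.8, 0.1]
gripper_width: 85.5
```

```bash
python3 s.py
python3 - <<'E'
from h import *
P,ok,b=look();d=np.load("top0.npz")
cv2.imwrite("pics/top2.png",cv2.resize(b[110:310,130:410],(784,560)))
for n,(u,v) in dict(spare=(172,209),cup=(377,142),tin=(202,266)).items():
    s=np.s_[v-22:v+22,u-22:u+22]
    for Q in(d["P"],P):
        w=Q[s].reshape(-1,3);w=w[(w[:,2]>10)&(w[:,2]<80)];print(n,len(w),np.round(w.mean(0),1))
E
```

```text
tcp [394.3 233.1  86.9] stop [-275.9  -78.3] F [ 0.5 -0.8  0.1]
1580 [601.9 220.8] [150.7 137. ] ang 85.82 stop [[-137.1, -152.0], [-0.0, -153.2], [1.2, -2.4], [-135.8, -1.3]]
spare 819 [481.  409.3  55.7]
spare 818 [481.4 409.7  55.8]
cup 227 [ 678.5 -125.8   20.4]
cup 225 [ 678.8 -126.5   20.8]
tin 892 [337.9 336.6  27.1]
tin 464 [338.4 352.4  27.1]
```

View pics/top2.png

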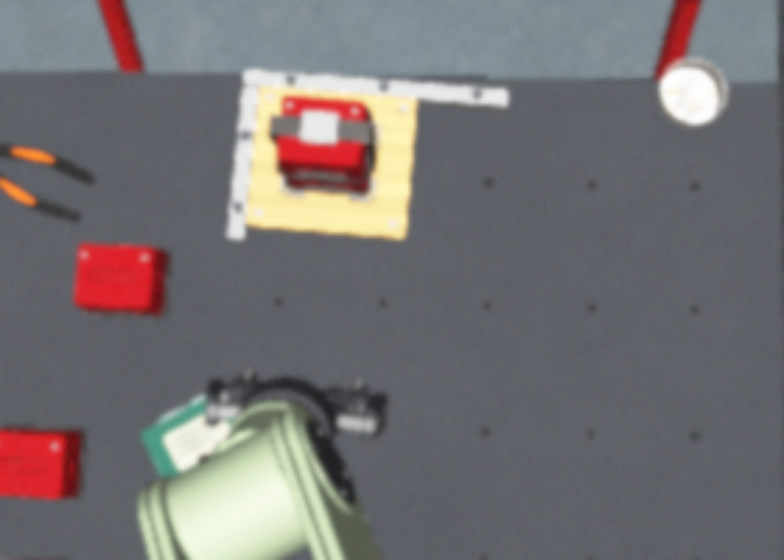

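The skid sits flush in both kerbs (base at (245–415, 85–238)), and the spare module and cup haven't moved. The tin is partly hidden by the arm, so I'll lift away and check it.

>>> step_arm(
  moves="0.01 0.02 -0.035 0 0 0 0; 0.01 0.03 -0.035 0 0 0 0; 0 0.04 -0.02 0 0 0 0; 0 0.04 -0.02 0 0 0 0; 0 0.04 0 0 0 0 0; 0 0.04 0 0 0 0 0; 0 0 0 0 0 0 0; 0 0 0 0 0 0 0",
)

```text
clock: 19.25
tool_pos: [359.5, 444.1, 181.8]
ee_rot: [-3.138, 0.259, 3.078]
force: [0.8, -0.8, -0.4]
gripper_width: 85.4
```

```bash
python3 s.py
python3 - <<'E'
from h import *
P,ok,b=look();d=np.load("top0.npz")
v,u=266,202;s=np.s_[v-22:v+22,u-22:u+22]
for Q in(d["P"],P):
    w=Q[s].reshape(-1,3);w=w[(w[:,2]>10)&(w[:,2]<80)];print(len(w),np.round(w.mean(0),1))
# strapped load top: tilt check
m=ok&(P[...,2]>155)&(P[...,2]<190)&(P[...,0]>540)&(P[...,0]<680)&(P[...,1]>150)&(P[...,1]<300)
q=P[m];A=np.c_[q[:,:2]-q[:,:2].mean(0),np.ones(len(q))];print("load top",len(q),np.linalg.lstsq(A,q[:,2],rcond=None)[0])
E
```

```text
tcp [359.5 444.1 181.8] stop [-324.3  130. ] F [ 0.8 -0.8 -0.4]
1568 [603.1 220.8] [150.2 138.3] ang 85.99 stop [[-136.4, -151.9], [1.9, -152.6], [2.8, -2.5], [-135.6, -1.7]]
892 [337.9 336.6  27.1]
898 [338.1 336.2  27. ]
load top 765 [2.49472506e-02 3.71041707e-03 1.63820662e+02]
```

```bash
python3 -c "
from h import *
print(observe()['force']);print(job.finish_job())"
```

```text
[-0.078263    0.75721528 -0.56035095]
the job is handed in; nothing more can be done
None
```

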